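# Load a power module under the cover plate of a control box

## Robot

A 6-joint arm with a two-finger parallel gripper is mounted at the origin on the work surface. World frame = base frame: x ahead of the robot, y to its left, z up, the work surface at z = 0. Lengths are in m, angles in rad, forces in N, time in s.
With the tool pointing down it reaches from about 0.3 to 0.75 m from the base axis. Payload 8.5 kg.
Tool frame: the origin (TCP) lies on the front face of the gripper's body, between the roots of the fingers; the fingertips stand 73 mm ahead of it and the grasp point (between the pads) lies grip_point_offset ahead of it (grip_point_offset is the distance from the TCP to the grasp point, in m); x points along the fingers, y is the direction in which the jaws open and shut, and the axes are right-handed (so a half turn about x gives the same grasp; the last joint's range is limited). The gripper opens to 85 mm and grips with 20 to 120 N. Pads are 22 mm wide; open, the fingers measure 114 mm over their backs; the gripper's body (76 mm by 85 mm) begins 54 mm behind the grasp point. The pads swing forward as they close: fully open they stand 13 mm farther back than shut.
Start: joints at [-1.457, 0.381, 1.297, -0, 1.464, -0.215], TCP at [0.178, -0.521, 0.304] pointing down, gripper open.
Joint ranges: [-3.11, 3.11], [-0.89, 2.33], [0.22, 2.48], [-1.42, 4.56], [0.17, 2.85], [-2.88, 2.88]. Speed limits (rad/s): [2.39, 2.39, 3.14, 3.14, 3.14, 3.14].

## Interface

Orientations are given as a unit quaternion [w, x, y, z].
In Python, from plant import * gives the robot as it stands.
- The arm moves only by the tool move_arm, never from a script. Its argument "moves" is one flat list of numbers, 5 for each row, row after row: the opening in per cent of the stroke, from 0 (shut) to 100 (fully open), then the shift along the world's x, y, z in m, then the turn about the world's z in degrees. In form: [jaw, x, y, z, spin, jaw, x, y, z, spin, ...]. A call has 1 to 20 rows; each row is the pose to reach, as a shift and turn from the pose measured when the call began; what a row does not reach only later rows make up. A row lasts 1/8 s, in which the tool goes at most 62.5 mm and 10.7 degrees, less where a joint would pass 70% of its speed; a pose out of reach is approached as far as the arm can. A call with a gripper value outside its range is refused whole. The fingers move at their own pace and stop on an object; "newtons" is the grip in N (left out, the last holds). Time passes only in rows, so rows that repeat a pose let the fingers close. It gives the time, the measured TCP pose, the force and the opening at its end, in the units of the state.
- observe(): the state, without advancing time (a new reading comes with each control period).
- get_image(name): name is "scene" or "top"; returns a dict with "pixels" (400x640x3 uint8, blue, green, red), "depth" (400x640 float32, m along the optical axis (not along the pixel's ray), 0 where there is no reading), "fx", "fy", "cx", "cy" (pixels), "origin" and "orientation" of the camera in the world. Camera axes: x right, y down, z forward; pixel columns grow to the right and rows downward; lengths in m; the calibration is good to about 2 mm. A picture is of the moment at which its call begins.
- close_job(): hands the job in, once; it reports no verdict.
The state is a dict: "t": time; "joints": joint angles; "dq": joint speeds; "tau": joint torques, N m; "tcp_pos": TCP position; "tool_rot": TCP orientation; "force": force on the tool from outside, world axes, zero at the start; "moment": the same for the moment, N m; "grip_width": opening from 0.0 (shut) to 1.0 (fully open).
Only numpy, scipy, OpenCV 4.12 (cv2) and the standard library are available. Lean on these libraries where they do the work, as an engineer would, in place of code of your own. Each camera call takes 0.05 s, during which the arm holds its last target.

## Task

Lift the power module with the orange handle straight up out of the rack, free of its interlocked neighbours; there its handle can only be taken end to end, and the control box has room only for a grip on the handle's long sides, so set the module down flat on the open bench, let go, and take it again across the handle. Tilt it to pass its yellow nose through the box's short opening and under the blue cover plate, level it inside, and keep hold of it until it lies flat on the box floor between the two rails with its nose right up against the end wall under the plate; then release it. Leave the other modules, the meter, the spool and the carton where they are.

Things in the scene. Friction and masses are not known exactly. Their poses are not given: they have to be found in the camera images.
- module: The power module: teal, orange handle, yellow-banded nose; 0.3 to 0.6 kg, balanced under the handle. Origin on its underside, below the handle's centre; x from nose to tail, z up. Housing 150 mm (x, from nose at -90 to tail at +60) x 46 (y, +-23) x 45 high. A T-rib sticks out of its +y side to y = 36.5 mm (20 mm wide, centred at x = -55, 16 to 45 mm high); its -y side has the matching groove.
- module_handle (a point): Centre of the top face of the module's orange handle, a solid block 50 mm (x) x 36 mm (y) that stands from 45 to 83 mm above the underside, right over the module's origin.
- module_nose (a point): Middle of the module's nose end at its underside (x = -90 mm in the module's frame).
- spare_a: Another module, black handle, white band, same shape and frame; stays in the rack. Neighbours interlock by T-rib and T-groove with about 2 mm play: they part only by lifting one straight up (45 mm or more).
- spare_b: Another module, black handle, white band, same shape and frame; stays in the rack.
- rack: Fixed rack 172 mm (x) x 192 (y), origin at the centre of its underside, floor 8 mm high. Three modules stand in it in any order at y = -48, 0, 48 mm, origins at x = 15 mm, axes as the rack's. End strips 30 mm high; grey side cheeks 80 mm high beside the handles. Handles are 12 mm apart, cheeks 7 mm from them: no finger fits between; before and behind each handle is free.
- box: Fixed open-topped grey metal box, outside 198 mm (x) x 158 (y), walls and floor 4 mm, walls 80 mm high; origin at the centre of its underside. Inside x = -95 to 95, y = -75 to 75 mm. Two floor rails along x (-95 to 70 mm), 12 mm high, leave 56 mm between them, centred on y = 0. Terminal strips 22 mm high line the side walls (|y| over 58 mm).
- box_cover_edge (a point): Middle of the free lower edge of the blue cover plate, 80 mm above the bench (box x = -35 mm). The plate is 4 mm thick, lies on the walls at full width and covers the 60 mm from here to the inner face of the -x end wall; the opening on the +x side is 130 mm long.
- box_home (a point): Point on the box floor, 4 mm above the bench, axes as the box's: where the module's origin lies when its nose just touches the -x end wall under the cover plate and it is centred between the rails (x = -5 mm, y = 0 in the box's frame).
- meter: Bystander: yellow hand-held meter lying flat, 140 mm (x) x 75 mm (y) x 37 mm high; origin at the centre of its underside.
- spool: Bystander: standing wire spool with black flanges, 70 mm across, 60 mm high; origin at the centre of its underside.
- carton: Bystander: small cardboard carton 70 mm (x) x 60 mm (y) x 50 mm high; origin at the centre of its underside.
There are look-alikes about, which are no part of the job. What is shaped like the spare_a but purple is not meant. What is shaped like the module but pink is not meant.

How it is judged:
By the outcome, as a careful person would: the job done as asked, in the order asked, and still so for the second after the job is handed in, with the robot touching nothing.
It also fails if it takes over 64 s, if anything falls off the work surface, if the arm or the gripper's body presses on something with over 40 N, if the wrist force passes 120 N, or if a joint passes its speed limit or range.

## Working session

There is one attempt and no reset: what is moved stays moved. The work goes in short steps, Python scripts to look and compute and a tool call to move; the robot and the scene stay as the last step left them, time stands still between calls to the robot, and variables do not carry over. Pictures are saved under pics/ and viewed, and the job is handed in when it is done.

Besides the shell and the picture viewer there is one more tool, called after "Call:" as a command line: name --argument value ..., lists and objects as JSON in quotes. move_arm: Moves the arm, as the interface text tells. Its arguments: {"type":"object","properties":{"moves":{"type":"array"},"newtons":{"type":"number"}},"required":["moves"]}

```bash
mkdir -p pics; ls; cat > h.py <<'E'
from plant import *
import numpy as np, cv2
from scipy.spatial.transform import Rotation as R
def snap(n,f=None):
    im=get_image(n); 
    if f: cv2.imwrite('pics/'+f,im['pixels'])
    return im
def cloud(im):
    d=im['depth']; v,u=np.mgrid[:d.shape[0],:d.shape[1]]
    p=np.stack([(u-im['cx'])/im['fx']*d,(v-im['cy'])/im['fy']*d,d],-1)
    q=im['orientation']; Rm=R.from_quat([q[1],q[2],q[3],q[0]])
    P=Rm.apply(p.reshape(-1,3)).reshape(p.shape)+np.array(im['origin'])
    P[d==0]=np.nan
    return P
E
python3 - <<'E'
from h import *
for n in('top','scene'):
    im=snap(n,n+'1.png'); np.save(n+'1.npy',cloud(im)); print(im['origin'],im['orientation'],im['fx'])
s=observe(); print(s)
try: print(grip_point_offset)
except Exception as e: print(e)
import plant; print([x for x in dir(plant) if x[0]!='_'])
E
```

```text
pics
[0.49934323 0.08406906 1.35725866] [-0.01582605  0.71258905 -0.70121054  0.01643659] 406.6176997994882
[ 1.00987814 -0.77239356  0.99512973] [-0.37608915  0.89064661  0.23838187 -0.09208503] 439.60402790878305
{'t': 0.1, 'joints': array([-1.45727872e+00,  3.81128022e-01,  1.29815338e+00, -2.32751214e-05,
        1.46357166e+00, -2.15320865e-01]), 'dq': array([ 0.00087497, -0.00093905, -0.00211631, -0.00062811, -0.00061506,
       -0.00033383]), 'tau': array([ 4.56239170e-03, -4.49220622e+01, -2.31657940e+01, -7.84246890e-05,
        3.60116486e-03,  4.53742166e-05]), 'tcp_pos': array([ 0.17758308, -0.5203702 ,  0.30338443]), 'tool_rot': array([ 0.11529422,  0.69758466,  0.11618514, -0.69755566]), 'force': array([-1.13834856, -0.1078227 , -0.2815441 ]), 'moment': array([-0.01833368,  0.00646286,  0.06972587]), 'grip_width': 1.0031223053330913}
0.0539
['Unreachable', 'close_job', 'get_image', 'grip_point_offset', 'observe']
```

View pics/top1.png

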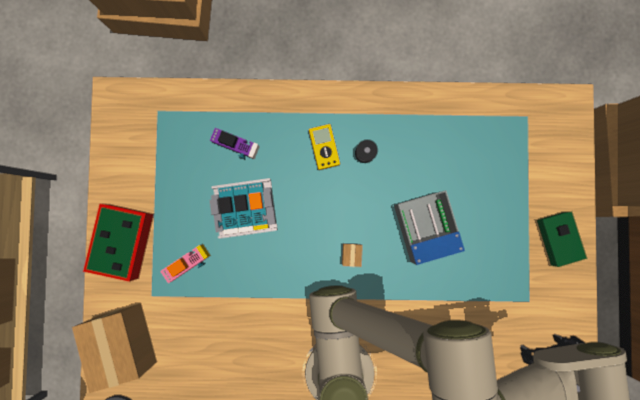

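View pics/scene1.png

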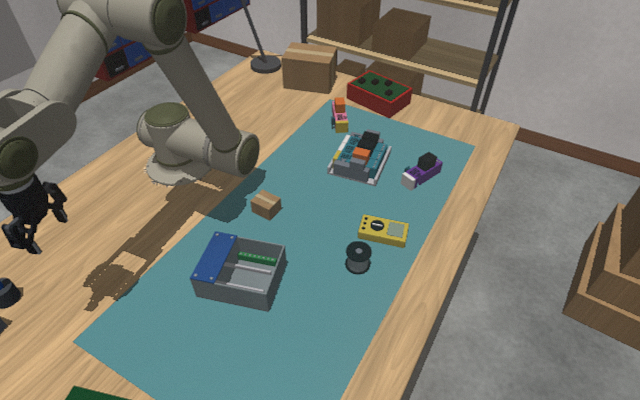

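```bash
python3 - <<'E'
from h import *
P=np.load('top1.npy'); im=cv2.imread('pics/top1.png')
a=cv2.resize(im[165:250,200:290],None,fx=6,fy=6,interpolation=cv2.INTER_NEAREST)
b=cv2.resize(im[180:275,380:475],None,fx=5.5,fy=5.5,interpolation=cv2.INTER_NEAREST)
cv2.imwrite('pics/crop_a.png',a);cv2.imwrite('pics/crop_b.png',b)
hsv=cv2.cvtColor(im,cv2.COLOR_BGR2HSV)
def blob(mask,name):
    q=P[mask]; q=q[~np.isnan(q[:,0])]
    r=cv2.minAreaRect((q[:,:2]*1000).astype(np.float32)); print(name,len(q),'zmed',np.median(q[:,2]).round(4),'mean',q.mean(0).round(4),'rect',r)
v,u=np.mgrid[:400,:640]
H,S,V=[hsv[...,i].astype(int) for i in range(3)]
Z=P[...,2]
reg=(u>205)&(u<285)&(v>170)&(v<245)
blob(reg&(H>5)&(H<18)&(S>150)&(V>120)&(Z>0.08),'orange')
blob(reg&(H>5)&(H<18)&(S>150)&(V>120),'orange all')
blob(reg&(Z>0.083),'handles')
blob(reg&(H>22)&(H<35)&(S>130),'yellow')
blob(reg&(Z>0.006)&(Z<0.2),'rack')
reg=(u>385)&(u<475)&(v>180)&(v<275)
blob(reg&(H>100)&(H<125)&(S>140)&(Z>.07),'cover')
blob(reg&(Z>0.072)&(Z<.1),'boxtop')
for n,r in dict(meter=(305,345,120,172),spool=(350,382,135,168),carton=(338,365,240,270),).items():
    blob((u>r[0])&(u<r[1])&(v>r[2])&(v<r[3])&(Z>0.015),n)
E
```

```text
orange 183 zmed 0.0911 mean [0.5554 0.273  0.0907] rect ((555.2282104492188, 273.2055358886719), (47.586002349853516, 36.1877555847168), 7.1469926834106445)
orange all 190 zmed 0.0908 mean [0.5549 0.2735 0.0895] rect ((554.6707153320312, 277.01318359375), (47.7457160949707, 44.34751892089844), 8.583746910095215)
handles 601 zmed 0.0908 mean [0.5496 0.3194 0.0905] rect ((549.202880859375, 321.1539611816406), (49.81791305541992, 187.4436492919922), 8.418773651123047)
yellow 60 zmed 0.0536 mean [0.473  0.2616 0.0524] rect ((472.7750244140625, 261.77392578125), (12.640941619873047, 46.77018356323242), 10.311055183410645)
rack 3249 zmed 0.0537 mean [0.5333 0.3151 0.0566] rect ((534.8641357421875, 319.47576904296875), (255.501953125, 239.5947265625), 89.2186279296875)
cover 953 zmed 0.0837 mean [ 0.4174 -0.2966  0.0838] rect ((417.2154846191406, -296.7569274902344), (63.01551818847656, 156.00906372070312), 16.904232025146484)
boxtop 1289 zmed 0.0833 mean [ 0.4376 -0.292   0.083 ] rect ((482.2783203125, -278.8077392578125), (198.15817260742188, 160.20486450195312), 16.948122024536133)
meter 970 zmed 0.0325 mean [0.7397 0.0595 0.0323] rect ((741.129150390625, 59.31267547607422), (139.278076171875, 75.34223937988281), 14.697278022766113)
spool 374 zmed 0.0596 mean [ 0.7262 -0.077   0.059 ] rect ((726.6043701171875, -77.12312316894531), (64.81422424316406, 68.72659301757812), 89.83075714111328)
carton 441 zmed 0.0498 mean [ 0.3894 -0.0344  0.0487] rect ((388.28424072265625, -35.74993896484375), (60.86275100708008, 70.65117645263672), 87.68778991699219)
```

View pics/crop_a.png

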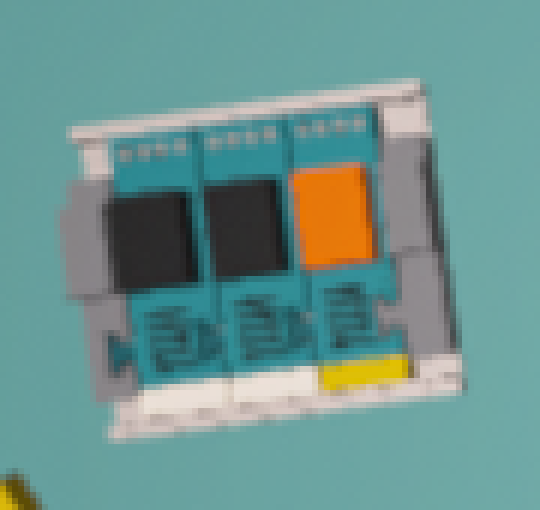

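View pics/crop_b.png

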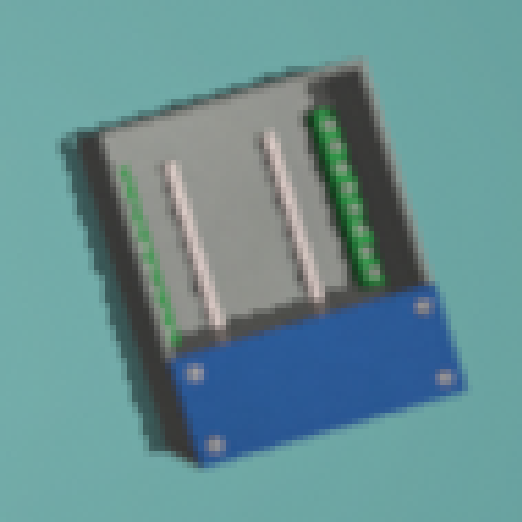

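```bash
python3 - <<'E'
from h import *
s=observe(); q=s['tool_rot']; M=R.from_quat([q[1],q[2],q[3],q[0]]).as_matrix()
print(M.round(3)); print('yaw y',np.degrees(np.arctan2(M[1,1],M[0,1])),'t',s['t'],'q1+..',np.degrees(s['joints']))
# box: refine by rect of wall top + plate
b=cv2.boxPoints(((482.28,-278.8),(198.2,160.2),16.95)); print(b.round(0))
# module angle by interface: handles
P=np.load('scene1.npy'); im=cv2.imread('pics/scene1.png'); hsv=cv2.cvtColor(im,cv2.COLOR_BGR2HSV)
H,S,V=[hsv[...,i].astype(int) for i in range(3)]; Z=P[...,2]
v,u=np.mgrid[:400,:640]
m=(u>325)&(u<395)&(v>125)&(v<185)&(H>5)&(H<18)&(S>150)&(Z>0.085)
q=P[m]; print('scene orange',len(q),q.mean(0),cv2.minAreaRect((q[:,:2]*1000).astype(np.float32)))
m=(u>185)&(u<295)&(v>225)&(v<310)&(Z>0.075)&(Z<.1)
q=P[m]; print('scene box',len(q),q.mean(0),cv2.minAreaRect((q[:,:2]*1000).astype(np.float32)))
E
```

```text
[[-0.     0.323 -0.946]
 [ 0.001 -0.946 -0.323]
 [-1.    -0.001 -0.   ]]
yaw y -71.15879126337462 t 0.1 q1+.. [-8.34959204e+01  2.18370271e+01  7.43787097e+01 -1.33356622e-03
  8.38564790e+01 -1.23369768e+01]
[[ 364. -231.]
 [ 411. -384.]
 [ 600. -327.]
 [ 554. -173.]]
scene orange 120 [0.55652483 0.27268282 0.09257106] ((556.0658569335938, 272.83074951171875), (46.69316864013672, 39.68726348876953), 7.925612449645996)
scene box 1696 [ 0.44488435 -0.29543648  0.08430439] ((479.0468444824219, -276.6868896484375), (200.26431274414062, 165.39779663085938), 16.690706253051758)
```

Call:
move_arm --moves '[100,0.1,0.21,-0.02,20,100,0.2,0.42,-0.04,40,100,0.3,0.63,-0.053,60,100,0.378,0.7935,-0.053,79.4,100,0.378,0.7935,-0.053,79.4,100,0.378,0.7935,-0.053,79.4,100,0.378,0.7935,-0.053,79.4,100,0.378,0.7935,-0.053,79.4,100,0.378,0.7935,-0.053,79.4,100,0.378,0.7935,-0.053,79.4,100,0.378,0.7935,-0.053,79.4,100,0.378,0.7935,-0.053,79.4,100,0.378,0.7935,-0.053,79.4,100,0.378,0.7935,-0.053,79.4,100,0.378,0.7935,-0.103,79.4,100,0.378,0.7935,-0.103,79.4,100,0.378,0.7935,-0.103,79.4]' --newtons 40

```text
t: 2.22
tcp_pos: [0.5559, 0.2726, 0.2019]
tool_rot: [0.534, 0.463, 0.535, -0.463]
force: [0.8, -0.1, 0.9]
grip_width: 0.997
```

Call:
move_arm --moves '[100,0,0.0002,-0.03,0,100,0,0.0002,-0.055,0,100,0,0.0002,-0.068,0,100,0,0.0002,-0.072,0,100,0,0.0002,-0.072,0,100,0,0.0002,-0.072,0]'

```text
t: 2.98
tcp_pos: [0.5562, 0.2729, 0.1308]
tool_rot: [0.535, 0.464, 0.534, -0.462]
force: [0.1, -0.5, -0.1]
grip_width: 0.996
```

```bash
python3 - <<'E'
from h import *
s=observe(); q=s['tool_rot']; M=R.from_quat([q[1],q[2],q[3],q[0]]).as_matrix()
print('yaw y',np.degrees(np.arctan2(M[1,1],M[0,1])),s['tcp_pos'],s['force'])
im=snap('scene'); cv2.imwrite('pics/s2.png',cv2.resize(im['pixels'][90:210,280:440],None,fx=5,fy=5))
E
```

```text
yaw y 8.19600751981109 [0.5562017  0.27287917 0.13083698] [ 0.11442101 -0.45934293 -0.07010046]
```

View pics/s2.png

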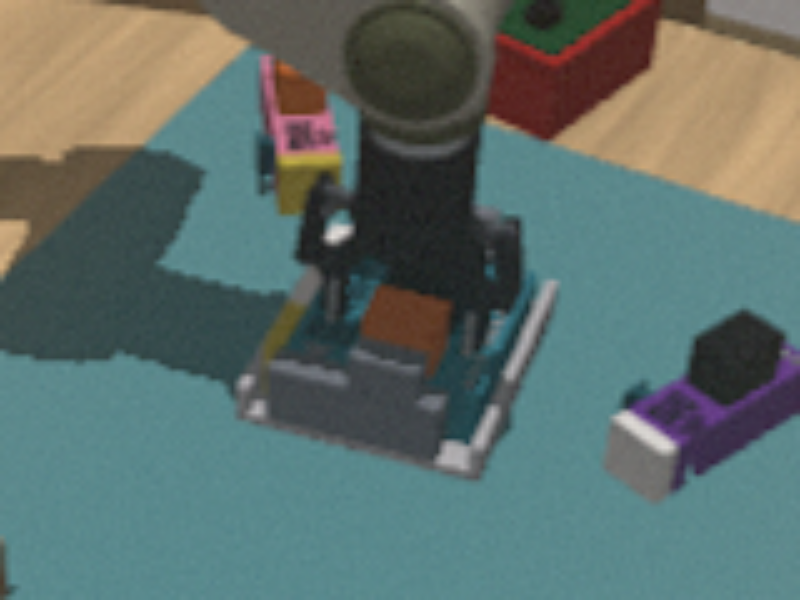

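Fingers stand before and behind the orange handle (crop ~ (330,300) and (475,330)), clear of the neighbours. Close, then lift straight up.

Call:
move_arm --moves '[0,0,0,0,0,0,0,0,0,0,0,0,0,0,0,0,0,0,0,0,0,0,0,0,0,0,0,0,0,0,0,0,0,0,0,0,0,0,0,0]' --newtons 60

```text
t: 4.03
tcp_pos: [0.5564, 0.273, 0.1313]
tool_rot: [0.535, 0.464, 0.534, -0.462]
force: [0.5, -0.9, 5.9]
grip_width: 0.573
```

Call:
move_arm --moves '[0,0,0,0.01,0,0,0,0,0.025,0,0,0,0,0.045,0,0,0,0,0.07,0,0,0,0,0.095,0,0,0,0,0.115,0,0,0,0,0.125,0,0,0,0,0.125,0]'

```text
t: 5.03
tcp_pos: [0.5564, 0.273, 0.2568]
tool_rot: [0.535, 0.464, 0.534, -0.462]
force: [0.0, -0.2, -4.8]
grip_width: 0.575
```

```bash
python3 - <<'E'
from h import *
s=observe(); print(s['t'],s['tcp_pos'],s['force'],s['grip_width'])
im=snap('scene'); cv2.imwrite('pics/s3.png',cv2.resize(im['pixels'][60:210,270:450],None,fx=4,fy=4))
E
```

```text
5.025 [0.55636447 0.27298956 0.25679464] [ 2.37643714e-03 -1.60764682e-01 -4.79665916e+00] 0.5751317928654417
```

View pics/s3.png

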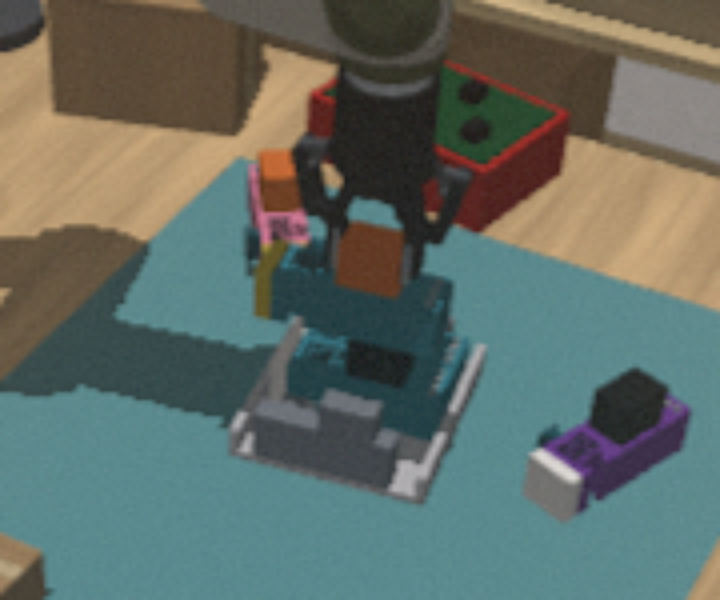

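Call:
move_arm --moves '[0,0,-0.03,0,0,0,-0.002,-0.08,0,2,0,-0.004,-0.13,0,5,0,-0.006,-0.18,0,8.7,0,-0.006,-0.22,-0.03,8.7,0,-0.006,-0.243,-0.07,8.7,0,-0.006,-0.243,-0.1,8.7,0,-0.006,-0.243,-0.12,8.7,0,-0.006,-0.243,-0.129,8.7,0,-0.006,-0.243,-0.1315,8.7,0,-0.006,-0.243,-0.1335,8.7,0,-0.006,-0.243,-0.1335,8.7]'

```text
t: 6.58
tcp_pos: [0.5504, 0.03, 0.1233]
tool_rot: [0.569, 0.422, 0.567, -0.42]
force: [-0.7, 1.0, 0.6]
grip_width: 0.573
```

```bash
python3 - <<'E'
from h import *
s=observe(); print(s['t'],s['tcp_pos'],s['force'],s['moment'],s['grip_width'])
im=snap('scene'); cv2.imwrite('pics/s4.png',cv2.resize(im['pixels'][100:260,200:400],None,fx=4,fy=3.75))
E
```

```text
6.575 [0.55043947 0.02996642 0.12334164] [-0.70750054  1.03607431  0.62610385] [0.00776041 0.44742618 0.00111935] 0.5729098052568307
```

View pics/s4.png

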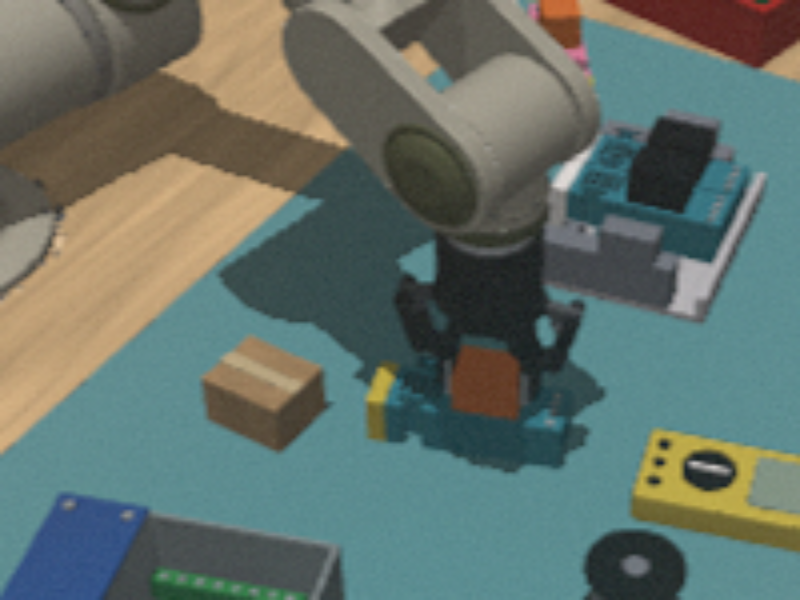

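Call:
move_arm --moves '[100,0,0,0,0,100,0,0,0,0,100,0,0,0,0,100,0,0,0,0,100,0,0,0.03,0,100,0,0,0.07,0,100,0,0,0.1,-10,100,0,0,0.1,-30,100,0,0,0.1,-60,100,0,0,0.1,-90,100,0,0,0.1,-90,100,0,0,0.1,-90,100,0,0,0.1,-90,100,0,0,0.1,-90,100,0,0,0.1,-90,100,0,0,0.1,-90,100,0,0,0.1,-90]'

```text
t: 8.75
tcp_pos: [0.5504, 0.03, 0.2233]
tool_rot: [0.106, 0.699, 0.104, -0.699]
force: [-0.2, -0.4, 0.6]
grip_width: 1.001
```

```bash
python3 - <<'E'
from h import *
s=observe(); q=s['tool_rot']; M=R.from_quat([q[1],q[2],q[3],q[0]]).as_matrix()
print('yaw y',np.degrees(np.arctan2(M[1,1],M[0,1])),s['tcp_pos'],s['force'],s['t'],s['joints'].round(2))
im=snap('scene'); cv2.imwrite('pics/s5.png',cv2.resize(im['pixels'][100:260,200:400],None,fx=4,fy=3.75))
P=cloud(im);hsv=cv2.cvtColor(im['pixels'],cv2.COLOR_BGR2HSV)
H,S,V=[hsv[...,i].astype(int) for i in range(3)]; Z=P[...,2]
v,u=np.mgrid[:400,:640]
m=(u>270)&(u<350)&(v>180)&(v<230)&(H>3)&(H<18)&(S>150)&(Z>0.078)
q=P[m]; print(len(q),q.mean(0),np.median(q[:,2]),cv2.minAreaRect((q[:,:2]*1000).astype(np.float32)))
m=(u>270)&(u<350)&(v>180)&(v<230)&(H>22)&(H<35)&(S>130)
q=P[m]; print('yel',len(q),q.mean(0))
im=snap('top','t5.png')
E
```

```text
yaw y -72.99071791680846 [0.55041239 0.02995292 0.22329446] [-0.21962326 -0.43616085  0.55633048] 8.75 [-0.16  0.45  1.43 -0.    1.26  1.12]
64 [0.54679067 0.02918131 0.08429551] 0.08466886374308247 ((550.1915283203125, 30.473491668701172), (44.61549377441406, 35.59469223022461), 18.389583587646484)
yel 64 [ 0.47164808 -0.00215024  0.03981015]
```

View pics/s5.png

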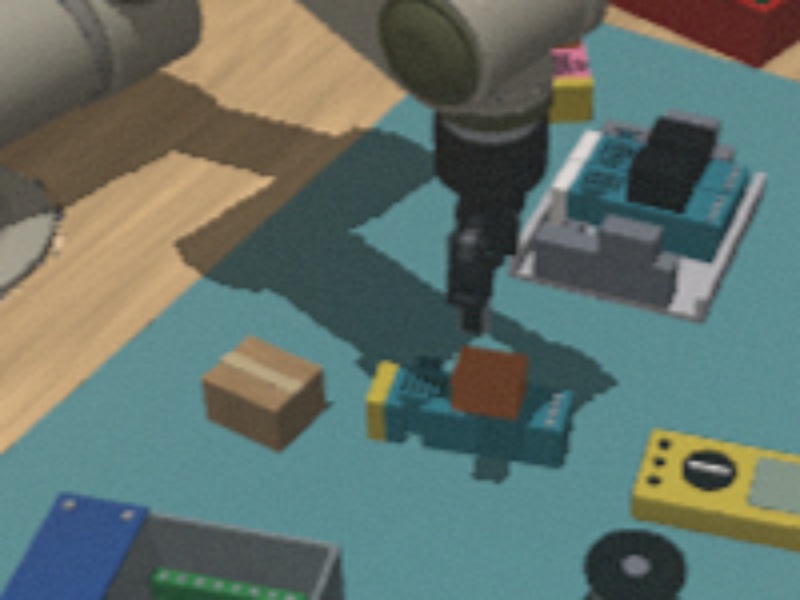

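Call:
move_arm --moves '[100,0,0,-0.05,0,100,0,0,-0.085,0,100,0,0,-0.093,0,100,0,0,-0.093,0,0,0,0,-0.093,0,0,0,0,-0.093,0,0,0,0,-0.093,0,0,0,0,-0.093,0,0,0,0,-0.093,0,0,0,0,-0.093,0,0,0,0,-0.093,0,0,0,0,-0.093,0,0,0,0,-0.093,0]' --newtons 30

```text
t: 10.48
tcp_pos: [0.5506, 0.0302, 0.131]
tool_rot: [0.105, 0.7, 0.103, -0.699]
force: [-1.1, 2.3, 7.1]
grip_width: 0.417
```

```bash
python3 - <<'E'
from h import *
s=observe(); print(s['tcp_pos'],s['force'],s['t'],s['grip_width'])
im=snap('scene'); cv2.imwrite('pics/s6.png',cv2.resize(im['pixels'][150:240,260:360],None,fx=8,fy=6.6))
E
```

```text
[0.55055611 0.03016846 0.13103994] [-1.13283458  2.25529843  7.05133915] 10.475 0.4173784298527989
```

View pics/s6.png

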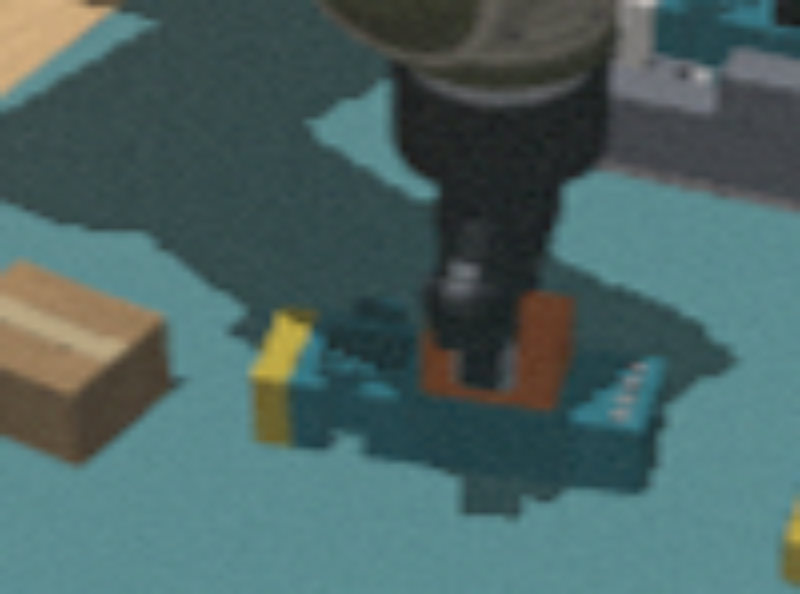

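Call:
move_arm --moves '[60,0,0,0,0,60,0,0,0,0,60,0,0,0.003,0,60,0,0,0.003,0,0,0,0,0.003,0,0,0,0,0.003,0,0,0,0,0.003,0,0,0,0,0.003,0,0,0,0,0.003,0,0,0,0,0.02,0,0,0,0,0.05,0,0,0,0,0.09,0,0,0,0,0.12,0,0,0,0,0.12,0]' --newtons 30

```text
t: 12.28
tcp_pos: [0.551, 0.0299, 0.252]
tool_rot: [0.106, 0.701, 0.103, -0.698]
force: [0.1, 0.5, -4.0]
grip_width: 0.413
```

```bash
python3 - <<'E'
from h import *
s=observe(); print(s['tcp_pos'],s['force'],s['moment'],s['t'],s['grip_width'])
im=snap('scene'); cv2.imwrite('pics/s7.png',cv2.resize(im['pixels'][120:240,250:370],None,fx=6,fy=5))
E
```

```text
[0.55096845 0.02986268 0.25200149] [ 0.13319492  0.53738693 -4.00013507] [ 0.01393308  0.02726546 -0.02021944] 12.275 0.41343016661381804
```

View pics/s7.png

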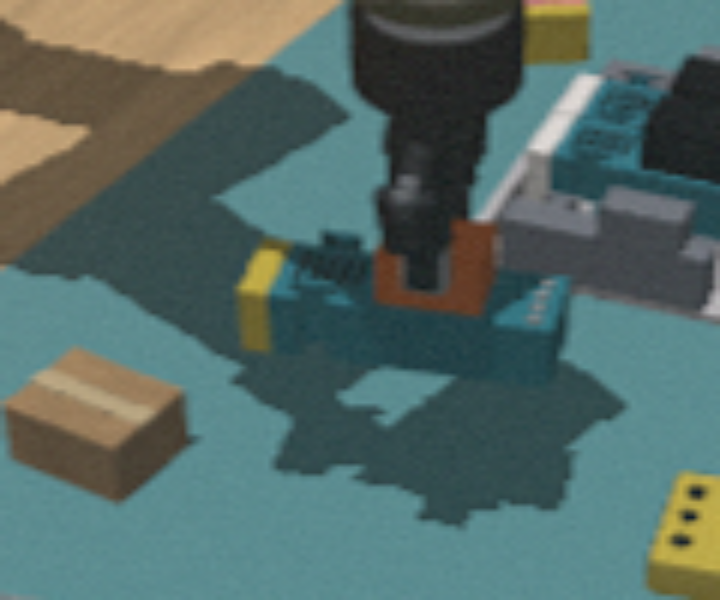

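```bash
python3 - <<'E'
from h import *
for n in('top','scene'):
    P=np.load(n+'1.npy'); im=cv2.imread(f'pics/{n}1.png'); Z=P[...,2]
    B=P.copy()
    C=np.array([0.482,-0.2785]); a=np.radians(16.9); d=P[...,:2]-C
    bx=(d[...,0]*np.cos(a)+d[...,1]*np.sin(a))*1000; by=(-d[...,0]*np.sin(a)+d[...,1]*np.cos(a))*1000
    bright=im.min(2)>150
    for lo,hi in((20,40),(-40,-20)):
        m=(bx>-20)&(bx<60)&(by>lo)&(by<hi)&(Z>0.010)&(Z<0.022)&bright
        if m.sum()>20: print(n,'rail',m.sum(),by[m].mean().round(1),np.percentile(by[m],[5,95]).round(1),'slope deg',np.degrees(np.polyfit(bx[m],by[m],1)[0]).round(2),'z',Z[m].mean())
    top=(Z>0.074)&(Z<0.092)&(abs(bx)<115)&(abs(by)<95)
    m=top&(abs(by)<70)&(bx>60); print(n,'+x wall',np.percentile(bx[m],[3,50,97]),Z[m].mean())
    hs=cv2.cvtColor(im,cv2.COLOR_BGR2HSV); bl=(hs[...,0]>100)&(hs[...,0]<125)&(hs[...,1]>140)&top
    m=bl&(abs(by)<60); print('cover x',np.percentile(bx[m],[1,99]),'z',Z[m].mean()); m=bl; print('cover y',np.percentile(by[m],[1,99]))
    xe=[ (by[bl&(abs(by-y)<5)].mean(), np.percentile(bx[bl&(abs(by-y)<5)],98)) for y in range(-60,61,20)]; xe=np.array(xe); print('edge',xe[:,1].round(1),np.degrees(np.polyfit(xe[:,0],xe[:,1],1)[0]))
    for s in(1,-1):
        m=top&(by*s>65)&(bx>-20)&(bx<85); print('wall y',s,np.percentile(by[m],[3,50,97]).round(1),np.degrees(np.polyfit(bx[m],by[m],1)[0]).round(2))
E
```

```text
top rail 51 31.0 [27.5 33.8] slope deg 0.03 z 0.015577885650741977
top rail 45 -31.2 [-34.3 -27.8] slope deg 0.21 z 0.015359619309074866
top +x wall [95.47051189 97.27030063 99.10534366] 0.07984307737289689
cover x [-97.36149661 -36.53985364] z 0.0838436791042152
cover y [-75.44097285  78.37207219]
edge [-37.6 -38.2 -38.1 -37.6 -37.4 -38.  -38.2] -0.06150289135428906
wall y 1 [74.6 77.3 79.5] 0.05
wall y -1 [-79.5 -76.2 -74. ] 0.45
scene rail 50 32.7 [29.3 35.8] slope deg 0.15 z 0.017814742816236497
scene rail 55 -29.2 [-32.3 -26.7] slope deg 0.44 z 0.01790834782984674
scene +x wall [92.27782895 95.68687281 97.43161298] 0.08030080152472371
cover x [-98.66932245 -37.14277134] z 0.08570692078266667
cover y [-77.20297998  76.47707107]
edge [-37.6 -38.3 -38.1 -38.  -37.  -37.5 -37.5] 0.2922023910027439
wall y 1 [74.8 77.2 80.8] -0.08
wall y -1 [-78.9 -76.8 -72.8] 0.18
```

Call:
move_arm --moves '[0,-0.001,-0.03,0,0,0,-0.002,-0.08,0,0,0,-0.003,-0.13,0,0,0,-0.004,-0.18,0,0,0,-0.005,-0.23,0,0,0,-0.0059,-0.265,0,0,0,-0.0059,-0.282,-0.01,0,0,-0.0059,-0.289,-0.025,0,0,-0.0059,-0.289,-0.03,0,0,-0.0059,-0.289,-0.03,0]'

```text
t: 13.58
tcp_pos: [0.5445, -0.2578, 0.2195]
tool_rot: [-0.105, -0.699, -0.104, 0.699]
force: [-0.0, 0.6, -4.0]
grip_width: 0.413
```

```bash
cat >> h.py <<'E'
C=np.array([0.482,-0.2785]); A=np.radians(17.0)
def tobox(P):
    d=P[...,:2]-C
    return np.stack([d[...,0]*np.cos(A)+d[...,1]*np.sin(A),-d[...,0]*np.sin(A)+d[...,1]*np.cos(A),P[...,2]],-1)*1000
def st():
    s=observe(); q=s['tool_rot']; M=R.from_quat([q[1],q[2],q[3],q[0]]).as_matrix()
    print('t',s['t'],'tcp',s['tcp_pos'].round(4),'box',tobox(s['tcp_pos']).round(1),'yaw',np.degrees(np.arctan2(M[1,1],M[0,1])).round(2),'F',s['force'].round(1),'M',s['moment'].round(2),'g',round(s['grip_width'],3)); return s
def look(f,r=(180,320,170,330)):
    im=snap('scene'); cv2.imwrite('pics/'+f,cv2.resize(im['pixels'][r[0]:r[1],r[2]:r[3]],None,fx=4.5,fy=4.2,interpolation=cv2.INTER_CUBIC))
    return im
E
python3 - <<'E'
from h import *
st(); look('s8.png')
E
```

```text
t 13.575 tcp [ 0.5445 -0.2578  0.2195] box [ 65.9   1.5 219.5] yaw -72.96 F [-0.   0.6 -4. ] M [-0.01  0.03 -0.01] g 0.413
```

View pics/s8.png

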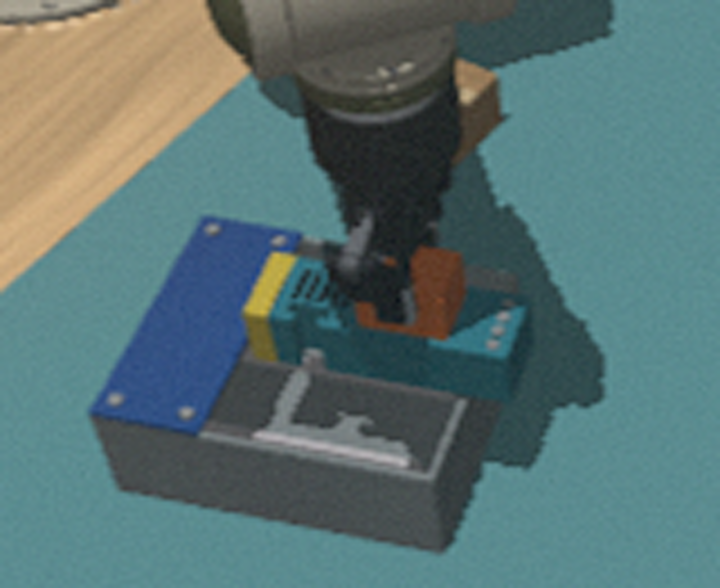

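Call:
move_arm --moves '[0,0.0022,-0.0002,-0.003,0,0,0.0022,-0.0002,-0.0055,0,0,-0.002,-0.0014,-0.0072,0,0,-0.006,-0.0027,-0.0092,0,0,-0.0098,-0.0039,-0.0113,0,0,-0.013,-0.0049,-0.0137,0,0,-0.0165,-0.0059,-0.0162,0,0,-0.0199,-0.0069,-0.0189,0,0,-0.0199,-0.0069,-0.0189,0]'

```text
t: 14.75
tcp_pos: [0.5241, -0.2652, 0.2017]
tool_rot: [0.106, 0.699, 0.103, -0.699]
force: [-3.5, 1.0, 5.2]
grip_width: 0.416
```

```bash
python3 - <<'E'
from h import *
st(); look('s9.png')
E
```

```text
t 14.75 tcp [ 0.5241 -0.2652  0.2017] box [ 44.1   0.4 201.7] yaw -72.98 F [-3.5  1.   5.2] M [0.38 0.34 0.11] g 0.416
```

View pics/s9.png

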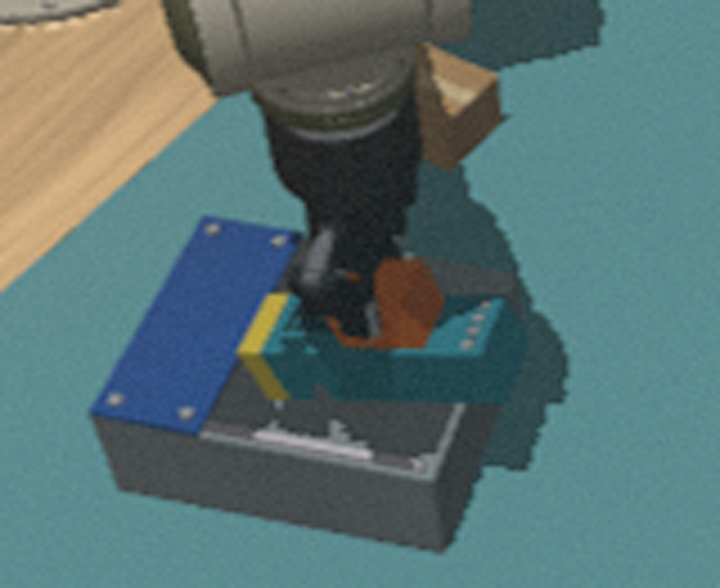

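```bash
cat >> h.py <<'E'
def tilt(im=None):
    im=im or get_image('scene'); P=cloud(im); B=tobox(P); hsv=cv2.cvtColor(im['pixels'],cv2.COLOR_BGR2HSV)
    H,S,V=[hsv[...,i].astype(int) for i in range(3)]; x,y,z=B[...,0],B[...,1],B[...,2]
    side=(abs(y+23)<3.5)&(x>-90)&(x<150)&(z>3)&(H>80)&(H<105)&(S>90)
    # top edge of side face per column
    q=np.stack([x[side],z[side]],1)
    bins=np.arange(np.floor(q[:,0].min()/8)*8,q[:,0].max(),8); up=[];lo=[]
    for b in bins:
        k=q[(q[:,0]>=b)&(q[:,0]<b+8)]
        if len(k)>4: up.append((b+4,np.percentile(k[:,1],95))); lo.append((b+4,np.percentile(k[:,1],5)))
    print('up',np.round(up,0).tolist()); print('lo',np.round(lo,0).tolist())
    yel=(H>22)&(H<35)&(S>130)&(x>-110)&(x<60)&(abs(y)<35)&(z>3)&(z<160)
    if yel.sum()>5:
        print('yel',yel.sum(),'x',np.percentile(x[yel],[2,98]).round(0),'z',np.percentile(z[yel],[2,98]).round(0))
    o=(H>3)&(H<18)&(S>150)&(abs(y)<30)&(x>-60)&(x<110)&(z>45)&(z<190)
    if o.sum()>5: print('orange',o.sum(),'x',np.percentile(x[o],[2,98]).round(0),'z',np.percentile(z[o],[2,98]).round(0))
E
python3 - <<'E'
from h import *
tilt()
E
```

```text
up [[-12.0, 99.0], [-4.0, 97.0], [4.0, 103.0], [12.0, 105.0], [20.0, 110.0], [28.0, 108.0], [36.0, 113.0], [44.0, 116.0], [52.0, 116.0], [60.0, 119.0], [68.0, 120.0], [76.0, 122.0], [84.0, 126.0], [92.0, 128.0], [100.0, 128.0], [108.0, 132.0], [116.0, 120.0]]
lo [[-12.0, 67.0], [-4.0, 54.0], [4.0, 60.0], [12.0, 82.0], [20.0, 67.0], [28.0, 67.0], [36.0, 68.0], [44.0, 71.0], [52.0, 73.0], [60.0, 80.0], [68.0, 74.0], [76.0, 77.0], [84.0, 80.0], [92.0, 86.0], [100.0, 84.0], [108.0, 4.0], [116.0, 89.0]]
yel 94 x [-33. -14.] z [53. 99.]
orange 160 x [32. 75.] z [118. 160.]
```

Call:
move_arm --moves '[0,0.0005,0.0002,-0.0015,0,0,0.0003,0.0001,-0.003,0,0,-0.001,-0.0003,-0.0045,0,0,-0.0019,-0.0006,-0.006,0,0,-0.0034,-0.0011,-0.0075,0,0,-0.0034,-0.0011,-0.0075,0]'

```text
t: 15.6
tcp_pos: [0.5193, -0.2668, 0.1955]
tool_rot: [-0.106, -0.698, -0.103, 0.7]
force: [-10.6, 1.8, 13.3]
grip_width: 0.412
```

```bash
python3 - <<'E'
from h import *
st(); im=look('s10.png'); tilt(im)
E
```

```text
t 15.6 tcp [ 0.5193 -0.2668  0.1955] box [ 39.1   0.2 195.5] yaw -72.98 F [-10.6   1.8  13.3] M [0.41 1.42 0.17] g 0.412
up [[-12.0, 89.0], [-4.0, 84.0], [4.0, 92.0], [12.0, 98.0], [20.0, 101.0], [28.0, 103.0], [36.0, 106.0], [44.0, 109.0], [52.0, 114.0], [60.0, 116.0], [68.0, 118.0], [76.0, 124.0], [84.0, 127.0], [92.0, 128.0], [100.0, 132.0], [108.0, 130.0], [116.0, 110.0]]
lo [[-12.0, 62.0], [-4.0, 51.0], [4.0, 50.0], [12.0, 70.0], [20.0, 59.0], [28.0, 59.0], [36.0, 61.0], [44.0, 64.0], [52.0, 69.0], [60.0, 74.0], [68.0, 75.0], [76.0, 79.0], [84.0, 82.0], [92.0, 82.0], [100.0, 84.0], [108.0, 3.0], [116.0, 3.0]]
yel 96 x [-34. -11.] z [44. 87.]
orange 165 x [27. 71.] z [109. 157.]
```

View pics/s10.png

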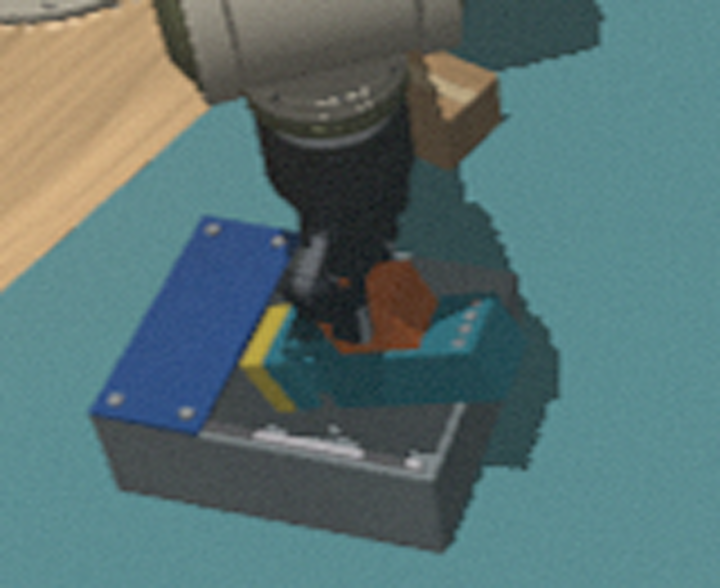

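Call:
move_arm --moves '[0,0.001,0.0003,-0.0015,0,0,0.001,0.0003,-0.003,0,0,0.001,0.0003,-0.004,0,0,0.001,0.0003,-0.004,0]'

```text
t: 16.15
tcp_pos: [0.5183, -0.2672, 0.1932]
tool_rot: [-0.107, -0.697, -0.103, 0.702]
force: [-16.8, 0.8, 18.2]
grip_width: 0.417
```

```bash
python3 - <<'E'
from h import *
st(); im=look('s11.png'); tilt(im)
E
```

```text
t 16.15 tcp [ 0.5183 -0.2672  0.1932] box [ 38.    0.2 193.2] yaw -72.98 F [-16.8   0.8  18.2] M [0.45 2.33 0.22] g 0.417
up [[-12.0, 87.0], [-4.0, 75.0], [4.0, 91.0], [12.0, 98.0], [20.0, 100.0], [28.0, 101.0], [36.0, 106.0], [44.0, 110.0], [52.0, 121.0], [60.0, 115.0], [68.0, 119.0], [76.0, 124.0], [84.0, 126.0], [92.0, 130.0], [100.0, 130.0], [108.0, 125.0], [116.0, 108.0]]
lo [[-12.0, 56.0], [-4.0, 46.0], [4.0, 47.0], [12.0, 70.0], [20.0, 59.0], [28.0, 57.0], [36.0, 62.0], [44.0, 64.0], [52.0, 66.0], [60.0, 70.0], [68.0, 72.0], [76.0, 77.0], [84.0, 80.0], [92.0, 83.0], [100.0, 84.0], [108.0, 5.0], [116.0, 4.0]]
yel 86 x [-34. -11.] z [41. 83.]
orange 164 x [32. 70.] z [108. 156.]
```

View pics/s11.png

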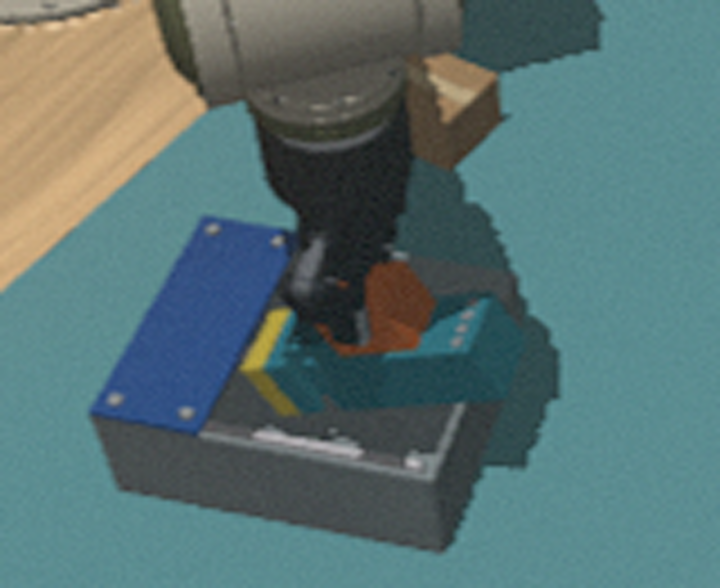

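```bash
python3 - <<'E'
from h import *
im=snap('top'); cv2.imwrite('pics/t11.png',cv2.resize(im['pixels'][180:280,380:480],None,fx=6,fy=6,interpolation=cv2.INTER_CUBIC))
B=tobox(cloud(im)); hsv=cv2.cvtColor(im['pixels'],cv2.COLOR_BGR2HSV); H,S=hsv[...,0].astype(int),hsv[...,1]
x,y,z=[B[...,i] for i in range(3)]
m=(H>22)&(H<35)&(S>130)&(abs(x)<120)&(abs(y)<40)&(z>3)&(z<160); print(m.sum(), np.c_[x[m],y[m],z[m]].round(0)[:60].tolist())
E
```

```text
0 []
```

View pics/t11.png

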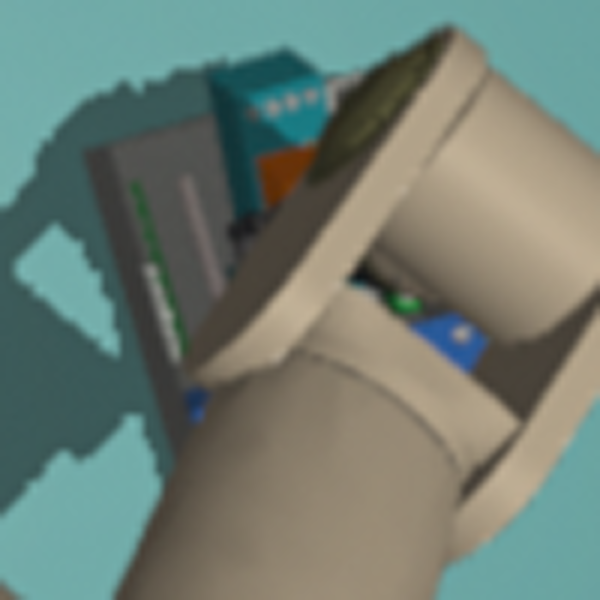

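Call:
move_arm --moves '[0,0.001,0.0003,0.004,0,0,0.0057,0.0018,0.0055,0,0,0.0062,0.002,0.003,0,0,0.0057,0.0018,0.001,0,0,0.0048,0.0015,-0.001,0,0,0.0038,0.0012,-0.003,0,0,0.0033,0.001,-0.0045,0,0,0.0033,0.001,-0.0045,0]' --newtons 22

```text
t: 17.25
tcp_pos: [0.5206, -0.2666, 0.1906]
tool_rot: [-0.107, -0.696, -0.102, 0.703]
force: [-12.8, -1.0, 18.1]
grip_width: 0.417
```

```bash
python3 - <<'E'
from h import *
st(); im=look('s12.png'); tilt(im)
E
```

```text
t 17.25 tcp [ 0.5206 -0.2666  0.1906] box [4.040e+01 1.000e-01 1.906e+02] yaw -72.96 F [-12.8  -1.   18.1] M [0.4  1.94 0.22] g 0.417
up [[-12.0, 78.0], [-4.0, 80.0], [4.0, 69.0], [12.0, 91.0], [20.0, 95.0], [28.0, 98.0], [36.0, 100.0], [44.0, 104.0], [52.0, 110.0], [60.0, 114.0], [68.0, 118.0], [76.0, 122.0], [84.0, 128.0], [92.0, 130.0], [100.0, 136.0], [108.0, 138.0], [116.0, 123.0], [124.0, 110.0]]
lo [[-12.0, 73.0], [-4.0, 59.0], [4.0, 43.0], [12.0, 39.0], [20.0, 48.0], [28.0, 57.0], [36.0, 56.0], [44.0, 60.0], [52.0, 65.0], [60.0, 67.0], [68.0, 73.0], [76.0, 74.0], [84.0, 81.0], [92.0, 83.0], [100.0, 88.0], [108.0, 6.0], [116.0, 6.0], [124.0, 4.0]]
yel 79 x [-26.  -2.] z [33. 75.]
orange 159 x [33. 73.] z [106. 156.]
```

View pics/s12.png

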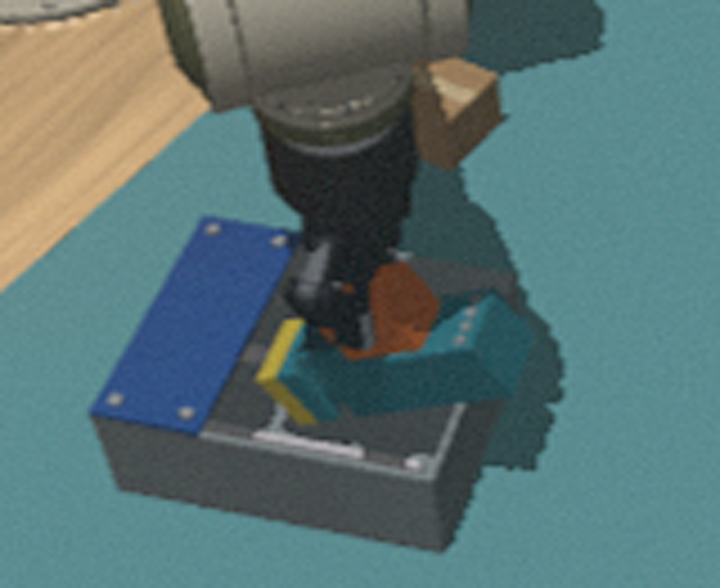

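Call:
move_arm --moves '[0,0,0,0.003,0,0,-0.0033,-0.001,0.002,0,0,-0.0083,-0.0025,-0.0005,0,0,-0.0138,-0.0042,-0.0035,0,0,-0.0193,-0.0059,-0.0065,0,0,-0.0248,-0.0076,-0.0095,0,0,-0.0296,-0.0091,-0.012,0,0,-0.0296,-0.0091,-0.012,0]' --newtons 45

```text
t: 18.3
tcp_pos: [0.4906, -0.2758, 0.1784]
tool_rot: [-0.107, -0.696, -0.102, 0.703]
force: [0.1, -0.3, -2.8]
grip_width: 0.417
```

```bash
python3 - <<'E'
from h import *
st(); im=look('s13.png'); tilt(im)
E
```

```text
t 18.3 tcp [ 0.4906 -0.2758  0.1784] box [9.000e+00 1.000e-01 1.784e+02] yaw -72.99 F [ 0.1 -0.3 -2.8] M [-0.07  0.05  0.  ] g 0.417
up [[-36.0, 66.0], [-28.0, 61.0], [-20.0, 78.0], [-12.0, 80.0], [-4.0, 87.0], [4.0, 87.0], [12.0, 93.0], [20.0, 111.0], [28.0, 102.0], [36.0, 105.0], [44.0, 110.0], [52.0, 115.0], [60.0, 119.0], [68.0, 122.0], [76.0, 122.0], [84.0, 110.0], [92.0, 95.0]]
lo [[-36.0, 50.0], [-28.0, 30.0], [-20.0, 27.0], [-12.0, 32.0], [-4.0, 45.0], [4.0, 44.0], [12.0, 45.0], [20.0, 52.0], [28.0, 59.0], [36.0, 59.0], [44.0, 64.0], [52.0, 66.0], [60.0, 73.0], [68.0, 77.0], [76.0, 79.0], [84.0, 84.0], [92.0, 88.0]]
yel 24 x [-49. -30.] z [21. 51.]
orange 174 x [ 4. 41.] z [ 95. 143.]
```

View pics/s13.png

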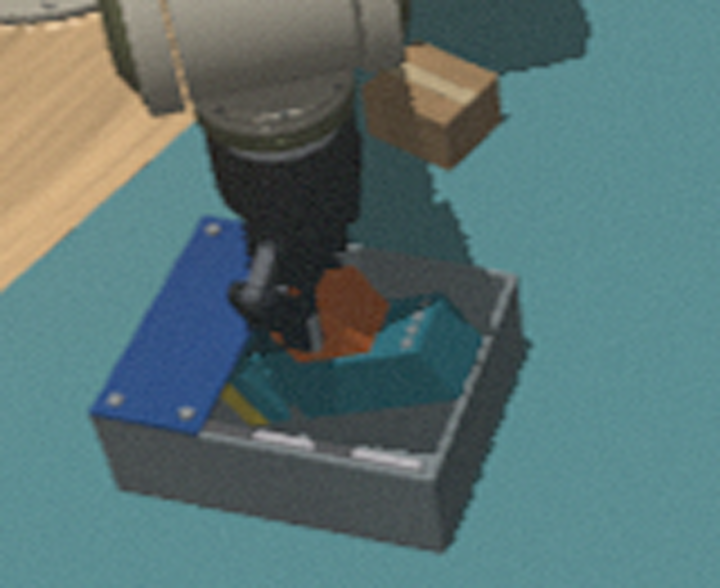

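Call:
move_arm --moves '[0,-0.0048,-0.0015,0,0,0,-0.0096,-0.0029,-0.001,0,0,-0.0143,-0.0044,-0.003,0,0,-0.0172,-0.0053,-0.006,0,0,-0.0172,-0.0053,-0.01,0,0,-0.0172,-0.0053,-0.013,0,0,-0.0172,-0.0053,-0.0145,0,0,-0.0172,-0.0053,-0.0145,0]'

```text
t: 19.35
tcp_pos: [0.4753, -0.2809, 0.1665]
tool_rot: [-0.108, -0.698, -0.101, 0.701]
force: [5.2, 6.5, 16.0]
grip_width: 0.412
```

```bash
python3 - <<'E'
from h import *
st(); im=look('s14.png'); tilt(im)
E
```

```text
t 19.35 tcp [ 0.4753 -0.2809  0.1665] box [ -7.1  -0.3 166.5] yaw -72.98 F [ 5.2  6.5 16. ] M [ 1.26 -0.15 -0.14] g 0.412
up [[-52.0, 47.0], [-44.0, 46.0], [-36.0, 67.0], [-28.0, 71.0], [-20.0, 75.0], [-12.0, 76.0], [-4.0, 80.0], [4.0, 85.0], [12.0, 89.0], [20.0, 93.0], [28.0, 99.0], [36.0, 102.0], [44.0, 106.0], [52.0, 110.0], [60.0, 110.0], [68.0, 97.0], [76.0, 86.0]]
lo [[-52.0, 27.0], [-44.0, 21.0], [-36.0, 19.0], [-28.0, 42.0], [-20.0, 31.0], [-12.0, 32.0], [-4.0, 35.0], [4.0, 41.0], [12.0, 42.0], [20.0, 49.0], [28.0, 51.0], [36.0, 52.0], [44.0, 61.0], [52.0, 65.0], [60.0, 67.0], [68.0, 70.0], [76.0, 72.0]]
yel 9 x [-60. -51.] z [14. 24.]
orange 185 x [-7. 25.] z [ 85. 131.]
```

View pics/s14.png

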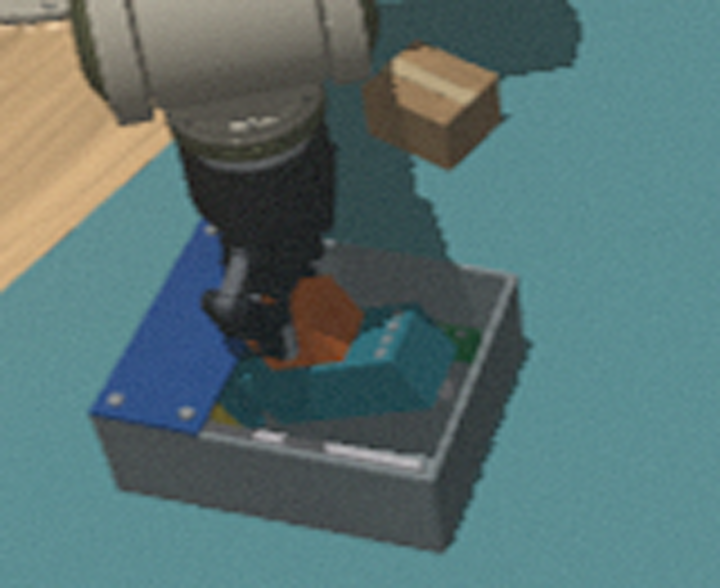

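```bash
python3 - <<'E'
from h import *
im=get_image('scene');B=tobox(cloud(im));x,y,z=[B[...,i] for i in range(3)]
hsv=cv2.cvtColor(im['pixels'],cv2.COLOR_BGR2HSV);H,S=hsv[...,0].astype(int),hsv[...,1]
s=(H>80)&(H<105)&(S>90)&(abs(y+23)<8)&(x>-60)&(x<75)&(z>10)&(z<100)
th=np.radians(26)
# body z-ish coordinate; use interior of side
for a,b in((-45,-25),(-20,0),(0,20),(20,40),(40,60)):
    k=s&(x>a)&(x<b); zz=z[k]; lo,hi=np.percentile(zz,[15,80]); kk=k&(z>lo)&(z<hi)
    print(a,b,np.percentile(y[kk],[20,50,80]).round(1), zz.min().round(0))
# roll: y vs z on side
k=s&(x>0)&(x<50)
A_=np.c_[x[k],z[k],np.ones(k.sum())]; print(np.linalg.lstsq(A_,y[k],rcond=None)[0])
fl=(abs(y+45)<6)&(x>-20)&(x<60)&(z<30); print('floor z',np.median(z[fl]))
r=(im['pixels'].min(2)>140)&(x>-30)&(x<68)&(abs(y)<40)&(z>8)&(z<24); print('rail y',np.percentile(y[r],[5,50,95]), r.sum())
E
```

```text
-45 -25 [-23.7 -22.7 -21. ] 16.0
-20 0 [-23.7 -22.9 -22.1] 26.0
0 20 [-24.2 -23.1 -22.1] 37.0
20 40 [-23.9 -22.9 -22.2] 47.0
40 60 [-24.  -23.1 -22.2] 53.0
[ 5.13155591e-03  9.01687141e-05 -2.31747002e+01]
floor z nan
rail y [-32.77523266 -29.31355731 -25.99409624] 55
  return _methods._mean(a, axis=axis, dtype=dtype,
  ret = ret.dtype.type(ret / rcount)
```

Call:
move_arm --moves '[0,0.003,0.0015,-0.0015,0,0,0.0065,0.0029,-0.0035,0,0,0.0101,0.0042,-0.0058,0,0,0.0142,0.0055,-0.0085,0,0,0.0183,0.0067,-0.0115,0,0,0.0222,0.0079,-0.0145,0,0,0.0261,0.0091,-0.018,0,0,0.0261,0.0091,-0.018,0]' --newtons 25

```text
t: 20.45
tcp_pos: [0.5029, -0.2718, 0.1493]
tool_rot: [-0.109, -0.699, -0.101, 0.699]
force: [3.5, 1.6, 5.7]
grip_width: 0.41
```

```bash
python3 - <<'E'
from h import *
st(); im=look('s15.png'); tilt(im)
E
```

```text
t 20.45 tcp [ 0.5029 -0.2718  0.1493] box [ 21.9   0.3 149.3] yaw -72.97 F [3.5 1.6 5.7] M [ 0.42 -0.26 -0.11] g 0.41
up [[-44.0, 54.0], [-36.0, 56.0], [-28.0, 35.0], [-20.0, 57.0], [-12.0, 62.0], [-4.0, 63.0], [4.0, 63.0], [12.0, 65.0], [20.0, 95.0], [28.0, 66.0], [36.0, 68.0], [44.0, 70.0], [52.0, 71.0], [60.0, 75.0], [68.0, 76.0], [76.0, 76.0], [84.0, 78.0]]
lo [[-44.0, 21.0], [-36.0, 17.0], [-28.0, 17.0], [-20.0, 34.0], [-12.0, 19.0], [-4.0, 17.0], [4.0, 20.0], [12.0, 25.0], [20.0, 22.0], [28.0, 23.0], [36.0, 29.0], [44.0, 28.0], [52.0, 28.0], [60.0, 30.0], [68.0, 32.0], [76.0, 36.0], [84.0, 51.0]]
yel 17 x [-55. -47.] z [13. 42.]
orange 131 x [ 3. 48.] z [ 70. 111.]
```

View pics/s15.png

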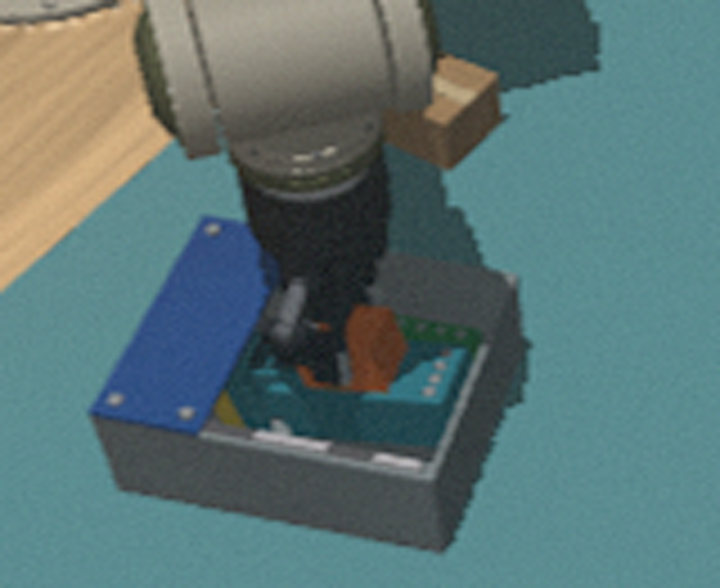

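Call:
move_arm --moves '[0,-0.0025,-0.0005,-0.002,0,0,-0.005,-0.001,-0.0045,0,0,-0.0079,-0.0016,-0.007,0,0,-0.0079,-0.0016,-0.0095,0,0,-0.0079,-0.0016,-0.0115,0,0,-0.0079,-0.0016,-0.0135,0,0,-0.0079,-0.0016,-0.0135,0]'

```text
t: 21.38
tcp_pos: [0.4968, -0.274, 0.137]
tool_rot: [0.11, 0.701, 0.099, -0.698]
force: [6.1, 0.5, 6.1]
grip_width: 0.413
```

```bash
python3 - <<'E'
from h import *
st(); im=look('s16.png'); tilt(im)
E
```

```text
t 21.375 tcp [ 0.4968 -0.274   0.137 ] box [ 15.5  -0.  137. ] yaw -72.97 F [6.1 0.5 6.1] M [ 0.07 -0.47 -0.02] g 0.413
up [[-52.0, 46.0], [-44.0, 51.0], [-28.0, 54.0], [-20.0, 55.0], [-12.0, 53.0], [-4.0, 53.0], [4.0, 56.0], [12.0, 57.0], [20.0, 54.0], [28.0, 86.0], [36.0, 56.0], [44.0, 56.0], [52.0, 57.0], [60.0, 58.0], [68.0, 58.0], [76.0, 58.0]]
lo [[-52.0, 18.0], [-44.0, 17.0], [-28.0, 19.0], [-20.0, 19.0], [-12.0, 16.0], [-4.0, 20.0], [4.0, 17.0], [12.0, 18.0], [20.0, 17.0], [28.0, 16.0], [36.0, 21.0], [44.0, 17.0], [52.0, 20.0], [60.0, 19.0], [68.0, 17.0], [76.0, 20.0]]
orange 122 x [-4. 39.] z [59. 96.]
```

View pics/s16.png

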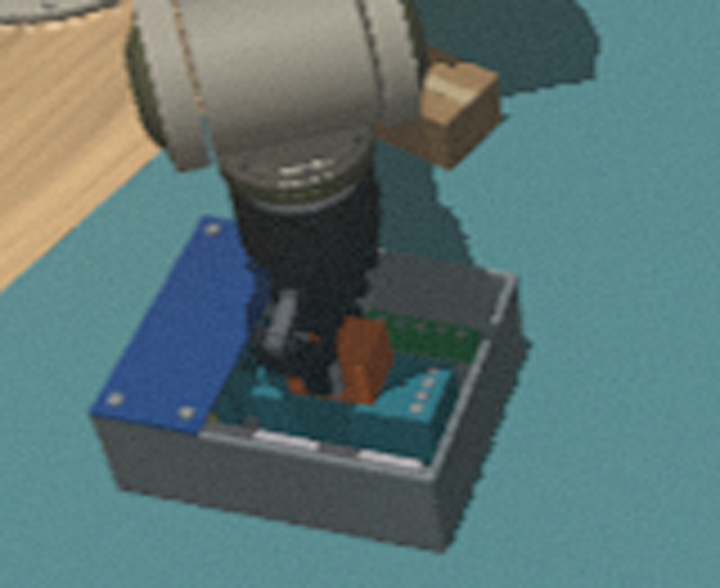

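Call:
move_arm --moves '[0,0,0.0003,-0.002,0,0,0,0.0005,-0.004,0,0,0,0.0007,-0.005,0,0,0,0.0007,-0.005,0,0,-0.0038,-0.0005,-0.004,0,0,-0.0086,-0.0019,-0.004,0,0,-0.0124,-0.0031,-0.004,0,0,-0.0153,-0.004,-0.004,0,0,-0.0153,-0.004,-0.004,0]'

```text
t: 22.55
tcp_pos: [0.4817, -0.2783, 0.1333]
tool_rot: [0.11, 0.701, 0.099, -0.697]
force: [5.0, -0.3, 4.3]
grip_width: 0.411
```

```bash
python3 - <<'E'
from h import *
st(); im=look('s17.png'); tilt(im)
E
```

```text
t 22.55 tcp [ 0.4817 -0.2783  0.1333] box [ -0.2   0.2 133.3] yaw -72.98 F [ 5.  -0.3  4.3] M [-0.03 -0.29 -0.  ] g 0.411
up [[-52.0, 48.0], [-44.0, 51.0], [-36.0, 53.0], [-28.0, 53.0], [-20.0, 53.0], [-12.0, 51.0], [-4.0, 51.0], [4.0, 51.0], [12.0, 128.0], [20.0, 54.0], [28.0, 52.0], [36.0, 53.0], [44.0, 52.0], [52.0, 51.0], [60.0, 48.0]]
lo [[-52.0, 27.0], [-44.0, 17.0], [-36.0, 16.0], [-28.0, 20.0], [-20.0, 17.0], [-12.0, 15.0], [-4.0, 19.0], [4.0, 15.0], [12.0, 19.0], [20.0, 18.0], [28.0, 17.0], [36.0, 18.0], [44.0, 17.0], [52.0, 17.0], [60.0, 23.0]]
orange 139 x [-22.  23.] z [52. 92.]
```

View pics/s17.png

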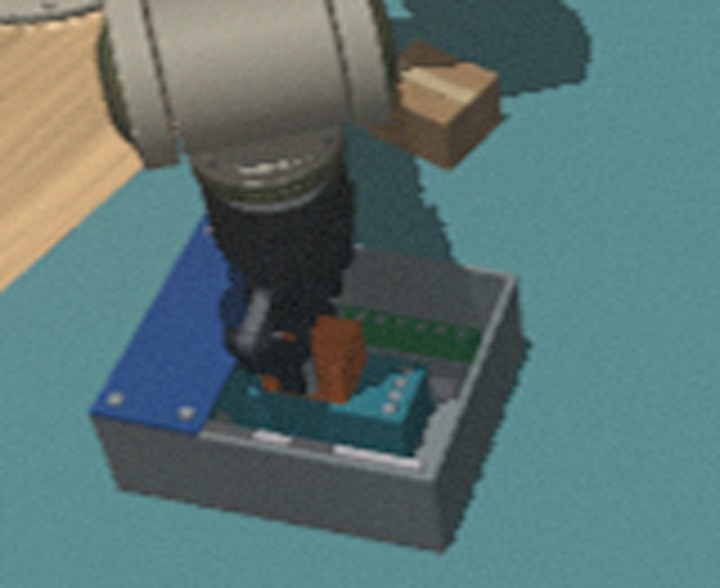

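Call:
move_arm --moves '[0,-0.0029,-0.0009,0,0,0,-0.0057,-0.0018,0,0,0,-0.0067,-0.002,0,0,0,-0.0067,-0.002,0,0]'

```text
t: 23.1
tcp_pos: [0.4767, -0.2799, 0.1337]
tool_rot: [0.111, 0.703, 0.099, -0.696]
force: [13.7, 5.0, 5.2]
grip_width: 0.413
```

```bash
python3 - <<'E'
from h import *
st(); tilt()
E
```

```text
t 23.1 tcp [ 0.4767 -0.2799  0.1337] box [ -5.5   0.2 133.7] yaw -72.98 F [13.7  5.   5.2] M [ 0.93 -1.76  0.08] g 0.413
up [[-52.0, 44.0], [-44.0, 54.0], [-36.0, 51.0], [-28.0, 53.0], [-20.0, 50.0], [-12.0, 52.0], [-4.0, 51.0], [4.0, 54.0], [12.0, 54.0], [20.0, 54.0], [28.0, 52.0], [36.0, 54.0], [44.0, 52.0], [52.0, 54.0]]
lo [[-52.0, 18.0], [-44.0, 16.0], [-36.0, 16.0], [-28.0, 18.0], [-20.0, 19.0], [-12.0, 17.0], [-4.0, 19.0], [4.0, 17.0], [12.0, 17.0], [20.0, 18.0], [28.0, 18.0], [36.0, 18.0], [44.0, 19.0], [52.0, 18.0]]
orange 136 x [-26.  18.] z [55. 93.]
```

Call:
move_arm --moves '[0,-0.0014,-0.0004,0,0,0,-0.0029,-0.0009,0,0,0,-0.0029,-0.0009,0,0]'

```text
t: 23.52
tcp_pos: [0.4761, -0.28, 0.1344]
tool_rot: [0.111, 0.705, 0.098, -0.694]
force: [18.0, 7.7, 4.9]
grip_width: 0.414
```

```bash
python3 - <<'E'
from h import *
st(); tilt()
E
```

```text
t 23.525 tcp [ 0.4761 -0.28    0.1344] box [ -6.1   0.2 134.4] yaw -73.01 F [18.   7.7  4.9] M [ 1.39 -2.47  0.03] g 0.414
up [[-52.0, 48.0], [-44.0, 53.0], [-36.0, 52.0], [-28.0, 53.0], [-20.0, 50.0], [-12.0, 53.0], [-4.0, 53.0], [4.0, 52.0], [12.0, 52.0], [20.0, 54.0], [28.0, 54.0], [36.0, 53.0], [44.0, 54.0], [52.0, 54.0], [148.0, 5.0]]
lo [[-52.0, 19.0], [-44.0, 18.0], [-36.0, 17.0], [-28.0, 19.0], [-20.0, 19.0], [-12.0, 16.0], [-4.0, 20.0], [4.0, 17.0], [12.0, 17.0], [20.0, 20.0], [28.0, 17.0], [36.0, 19.0], [44.0, 18.0], [52.0, 21.0], [148.0, 4.0]]
orange 134 x [-26.  18.] z [56. 94.]
```

Call:
move_arm --moves '[0,-0.0005,-0.0002,-0.0015,0,0,-0.0005,-0.0002,-0.003,0,0,-0.0005,-0.0002,-0.0035,0,0,-0.0005,-0.0002,-0.0035,0]'

```text
t: 24.08
tcp_pos: [0.4768, -0.2799, 0.1331]
tool_rot: [0.111, 0.706, 0.098, -0.692]
force: [5.9, 6.2, 22.4]
grip_width: 0.412
```

```bash
python3 - <<'E'
from h import *
st(); im=look('s18.png'); tilt(im)
E
```

```text
t 24.075 tcp [ 0.4768 -0.2799  0.1331] box [-5.400e+00  1.000e-01  1.331e+02] yaw -73.02 F [ 5.9  6.2 22.4] M [ 1.66 -0.25 -0.02] g 0.412
up [[-52.0, 50.0], [-44.0, 50.0], [-36.0, 53.0], [-28.0, 52.0], [-20.0, 51.0], [-12.0, 53.0], [-4.0, 49.0], [4.0, 52.0], [12.0, 54.0], [20.0, 52.0], [28.0, 52.0], [36.0, 53.0], [44.0, 53.0], [52.0, 53.0]]
lo [[-52.0, 19.0], [-44.0, 15.0], [-36.0, 17.0], [-28.0, 17.0], [-20.0, 19.0], [-12.0, 18.0], [-4.0, 19.0], [4.0, 18.0], [12.0, 19.0], [20.0, 17.0], [28.0, 18.0], [36.0, 20.0], [44.0, 18.0], [52.0, 19.0]]
orange 134 x [-25.  19.] z [52. 92.]
```

View pics/s18.png

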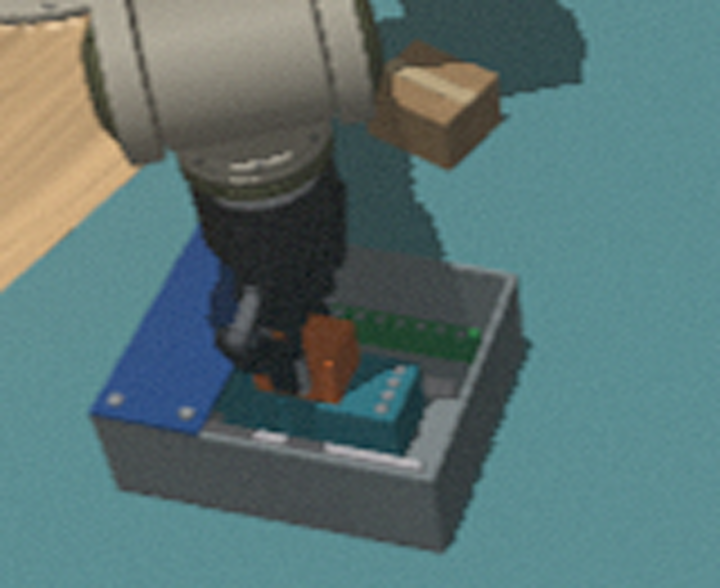

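Call:
move_arm --moves '[0,-0.0012,-0.0004,-0.001,0,0,-0.0024,-0.0007,-0.0015,0,0,-0.0024,-0.0007,-0.0015,0,0,-0.0024,-0.0007,-0.0015,0]'

```text
t: 24.62
tcp_pos: [0.4762, -0.2801, 0.1332]
tool_rot: [0.111, 0.708, 0.097, -0.69]
force: [11.4, 8.3, 15.3]
grip_width: 0.413
```

```bash
python3 - <<'E'
from h import *
st(); tilt()
im=get_image('scene');B=tobox(cloud(im));x,y,z=[B[...,i] for i in range(3)]
hsv=cv2.cvtColor(im['pixels'],cv2.COLOR_BGR2HSV);H,S=hsv[...,0].astype(int),hsv[...,1]
te=(H>80)&(H<105)&(S>90)&(abs(y)<26)&(x>30)&(x<70)&(z>15)&(z<60)
print('tail x',np.percentile(x[te],[90,95,98,99.5]).round(1))
w=(abs(y)<60)&(x>85)&(x<105)&(z>74)&(z<86); print('wall x',np.percentile(x[w],[3,50,97]).round(1))
top=te&(abs(y)<18)&(z>46); A_=np.c_[x[top],y[top],np.ones(top.sum())]; print('housing top z fit',np.linalg.lstsq(A_,z[top],rcond=None)[0].round(3),z[top].mean())
E
```

```text
t 24.625 tcp [ 0.4762 -0.2801  0.1332] box [ -6.    0.2 133.2] yaw -73.06 F [11.4  8.3 15.3] M [ 1.61 -1.2  -0.25] g 0.413
up [[-52.0, 44.0], [-44.0, 52.0], [-36.0, 54.0], [-28.0, 50.0], [-20.0, 51.0], [-12.0, 53.0], [-4.0, 50.0], [4.0, 51.0], [12.0, 53.0], [20.0, 51.0], [28.0, 54.0], [36.0, 52.0], [44.0, 55.0], [52.0, 52.0], [108.0, 4.0]]
lo [[-52.0, 16.0], [-44.0, 19.0], [-36.0, 19.0], [-28.0, 20.0], [-20.0, 18.0], [-12.0, 19.0], [-4.0, 20.0], [4.0, 17.0], [12.0, 19.0], [20.0, 16.0], [28.0, 18.0], [36.0, 23.0], [44.0, 21.0], [52.0, 20.0], [108.0, 3.0]]
orange 144 x [-26.  19.] z [53. 92.]
tail x [52.9 53.3 53.5 53.7]
wall x [92.5 95.8 97.4]
housing top z fit [-3.0000e-03 -4.4000e-02  5.1269e+01] 51.19701109434777
```

Call:
move_arm --moves '[0,-0.0003,-0.0001,0,0,0,-0.0003,-0.0001,0,0,80,-0.0003,-0.0001,0,0,80,-0.0003,-0.0001,0,0,80,-0.0003,-0.0001,0,0,80,-0.0003,-0.0001,0,0,80,-0.0003,-0.0001,0,0]'

```text
t: 25.6
tcp_pos: [0.4759, -0.2802, 0.1331]
tool_rot: [0.111, 0.708, 0.097, -0.69]
force: [1.0, -0.4, -0.4]
grip_width: 0.797
```

Call:
move_arm --moves '[80,0,0,0.02,0,80,0,0,0.05,0,80,0,0,0.1,0,80,0,0,0.16,0,80,0.02,0.06,0.2,0,80,0.02,0.12,0.2,0,80,0.02,0.18,0.2,0,80,0.02,0.24,0.2,0,80,0.02,0.3,0.2,0,80,0.02,0.3,0.2,0]'

```text
t: 26.85
tcp_pos: [0.4952, 0.0234, 0.3334]
tool_rot: [0.113, 0.708, 0.099, -0.69]
force: [1.1, 0.7, -0.3]
grip_width: 0.801
```

```bash
python3 - <<'E'
from h import *
st(); im=look('s19.png'); tilt(im)
im=get_image('scene'); cv2.imwrite('pics/s19f.png',im['pixels'])
t=get_image('top'); cv2.imwrite('pics/t19.png',t['pixels'])
for n,im in(('scene',im),('top',t)):
    B=tobox(cloud(im));x,y,z=[B[...,i] for i in range(3)]
    hsv=cv2.cvtColor(im['pixels'],cv2.COLOR_BGR2HSV);H,S=hsv[...,0].astype(int),hsv[...,1]
    te=(H>80)&(H<105)&(S>90)&(abs(y)<40)&(x>-40)&(x<70)&(z>15)&(z<60)
    print(n,'tail x',np.percentile(x[te],[95,98,99.5]).round(1))
    w=(abs(y)<60)&(x>85)&(x<105)&(z>74)&(z<86); print('wall x',np.percentile(x[w],[3,50,97]).round(1))
    tp=te&(abs(y)<20)&(x>28)&(x<52)&(z>44); A_=np.c_[x[tp],y[tp],np.ones(tp.sum())]; print('top fit',np.linalg.lstsq(A_,z[tp],rcond=None)[0].round(3),z[tp].mean())
    o=(H>3)&(H<18)&(S>150)&(abs(y)<30)&(x>-60)&(x<60)&(z>82)&(z<95)
    print('handle',o.sum(),B[o].mean(0).round(1),cv2.minAreaRect(B[o][:,:2].astype(np.float32)))
E
```

```text
t 26.85 tcp [0.4952 0.0234 0.3334] box [100.9 284.8 333.4] yaw -72.73 F [ 1.1  0.7 -0.3] M [-0.01  0.01  0.04] g 0.801
up [[-52.0, 47.0], [-44.0, 51.0], [-36.0, 51.0], [-28.0, 52.0], [-20.0, 51.0], [-12.0, 51.0], [-4.0, 50.0], [4.0, 52.0], [12.0, 51.0], [20.0, 51.0], [28.0, 52.0], [36.0, 51.0], [44.0, 50.0], [52.0, 51.0], [116.0, 5.0], [148.0, 5.0]]
lo [[-52.0, 18.0], [-44.0, 18.0], [-36.0, 17.0], [-28.0, 23.0], [-20.0, 18.0], [-12.0, 18.0], [-4.0, 19.0], [4.0, 18.0], [12.0, 20.0], [20.0, 17.0], [28.0, 19.0], [36.0, 19.0], [44.0, 20.0], [52.0, 20.0], [116.0, 3.0], [148.0, 3.0]]
orange 355 x [-30.  18.] z [56. 92.]
scene tail x [52.9 53.2 53.6]
wall x [92.1 95.9 97.3]
top fit [-3.6000e-02  1.8000e-02  5.2102e+01] 50.715139397137314
handle 251 [-5.4 -3.9 88.4] ((-6.310920715332031, -3.242177963256836), (50.378658294677734, 39.25016403198242), 0.7623671293258667)
top tail x [53.4 54.8 55.4]
wall x [95.4 97.2 99.1]
top fit [ 9.3000e-02 -2.5000e-02  4.4996e+01] 48.562343096899276
handle 178 [-4.8 -1.6 86.8] ((-4.322277069091797, -2.0485153198242188), (50.29202651977539, 34.81947708129883), 1.0088255405426025)
```

View pics/s19f.png

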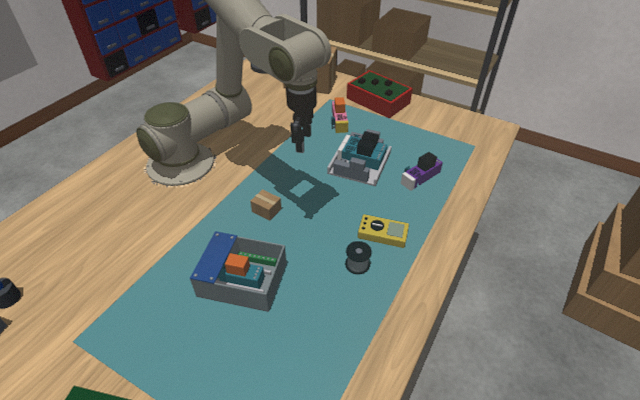

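View pics/t19.png

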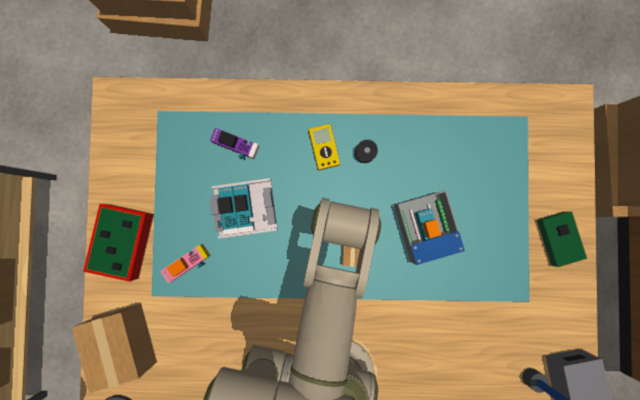

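```bash
python3 -c "
from plant import *
print(close_job())"
```

```text
the job is handed in; nothing more can be done
None
```

The module is in the control box, lying flat on the floor between the rails with its nose at the end wall under the cover plate. I released it, moved the arm clear, and handed the job in at about 27 s of the 64 s allowed.

**What I did:**
- I gripped the handle end to end and lifted the module straight out of the rack. The two spares stayed behind.
- I set it flat on the bench, let go, and took it again across the handle's long sides.
- The moves could not tilt the tool, so I tilted the module to about 26° nose-down by letting its underside pivot on the box's +x wall within a light grip.
- I slid the nose under the plate, levelled it by rolling it about the nose on the floor, and pushed it forward until the wall stopped it at about 20 N. I pressed it flat before letting go.

**Last checks:**
- **Position along the box:** the tail is at about x = 55 mm in the box frame from the top camera, where 55 mm means the nose is touching the wall. The scene camera reads 53.5 mm, but it also reads the box walls about 1.7 mm low, so the two agree.
- **Flatness:** the handle top is at about 87 mm by the top camera (87 expected) and 88 mm by the scene camera. The housing edge is level along its length.
- **Sideways:** the module sits about 2 mm off centre by the top camera and 3–4 mm by the scene camera. The play between the rails is 5 mm each side.
- **Doubtful reading:** plane fits over the small visible patch of housing top gave slopes of up to 5° (top camera) and about 2° (scene camera). I took these as noise, because the handle height and the edge profile are level.
- **Other objects:** the spares, meter, spool and carton look unmoved in the final pictures. I did not re-measure them.

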